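# Pump up the marinating tub

## Task

Two marinating tubs stand on the kitchen counter; one has its red indicator pin out, the other's pin is still down. On the tub whose pin is down, press the black pump knob down and let it spring back up, stroke after stroke, until its pin stands fully out and its green band shows, then move clear and leave the knob up. Only push the knob with the fingertips: do not touch either pin or the other tub, and leave everything else standing where it is.

Things in the scene. Friction and masses are not known exactly. Their poses are not given: they have to be found in the camera images.
- tub_a: white round tub standing fixed on the counter: 160 mm diameter, grey lid 172 mm diameter whose top face is 150 mm above the counter. Origin: centre of its underside, on the pump's axis; z up; its x axis points from the pump's axis to its indicator pin (66 mm out). This is the tub that is not yet pumped up (its pin is still down).
- tub_a_pump (a joint): pump plunger of tub_a: 0 when fully up, grows as it is pressed down, 0.024 (m) at its bottom stop. Its spring pushes it back up by itself: about 5 N to start it moving, about 12 N at the bottom.
- tub_a_pump_top (a point): centre of the top face of the round black pump knob (92 mm diameter, 16 mm thick, slightly domed, too wide to pinch); with the pump up it is 196 mm above the counter, 46 mm above the lid. It moves straight down and up with the pump.
- tub_a_pin_out (a joint): height (m) of tub_a's indicator pin: starts between 0 and 0.006 (down), fully out at 0.030. Each full stroke, to the bottom stop and all the way up again, raises it by one catch of 6 mm (the first by 5 to 13 mm); strokes shallower than about 20 mm may gain nothing. It keeps its height between strokes. Three to five full strokes bring it out; more change nothing. Rest about 0.3 s with the pump up.
- tub_a_pin: tub_a's indicator pin: upright red rod, 10 mm diameter, beside the knob on the lid. Origin: on its axis, 5 mm under its tip, level with the lid's top face when the pin is fully down. 5 mm of it shows when down, 35 mm when fully out, when also the 3 mm green band at its foot is clear of the lid.
- tub_b: white round tub standing fixed on the counter: 160 mm diameter, grey lid 172 mm diameter whose top face is 150 mm above the counter. Origin: centre of its underside, on the pump's axis; z up; its x axis points from the pump's axis to its indicator pin (66 mm out). Same make as tub_a, but already pumped up: its pin stands out. To be left alone.
- tub_b_pump (a joint): pump plunger of tub_b: 0 when fully up, grows as it is pressed down, 0.024 (m) at its bottom stop. Its spring pushes it back up by itself: about 5 N to start it moving, about 12 N at the bottom.
- tub_b_pump_top (a point): centre of the top face of the round black pump knob (92 mm diameter, 16 mm thick, slightly domed, too wide to pinch); with the pump up it is 196 mm above the counter, 46 mm above the lid. It moves straight down and up with the pump.
- tub_b_pin_foot (a point): point where tub_b's indicator pin leaves the lid (on its axis, level with the lid's top face); that pin is already fully out (10 mm diameter, 35 mm shows)
- sauce_amber: bystander: squeeze bottle, amber, 54 mm diameter, 188 mm tall. Origin: centre of its underside.
- sauce_white: bystander: squeeze bottle, white, 54 mm diameter, 188 mm tall. Origin: centre of its underside.
- spice_jar: bystander: small jar with steel cap, 44 mm diameter, 85 mm tall. Origin: centre of its underside.
- steel_cup: bystander: steel cup with a handle, 72 mm diameter, 55 mm tall. Origin: centre of its underside.
- prep_bowl: bystander: white bowl, 120 mm diameter, 50 mm tall. Origin: centre of its underside.
- spoon: bystander: steel spoon lying flat on the counter, about 200 mm long. Origin: centre of its underside, long axis along x.
Things that resemble listed ones, but are neither listed nor needed, are in the scene too. Leave any purple look-alike of the tub_a alone.

How it is judged:
On the way, in this order (a step that is already met when the one before it is completed fails the run):
1. the pump knob is pressed down at least half-way (value of joint tub_a_pump above 0.012 m).
2. the knob is let back up (value of joint tub_a_pump below 0.006 m).
3. the knob is pressed down again (value of joint tub_a_pump above 0.012 m).
At the end, for the whole second after the job is handed in: The pin of tub_a stands out at least 27 mm above its lowest position (fully out is 30 mm), both pump knobs are up (within 3 mm), and all bystanders stand at rest within 30 mm of where they were (value of joint tub_a_pin_out above 0.027 m and value of joint each of tub_a_pump, tub_b_pump below 0.003 m and distance of each of sauce_amber, sauce_white, spice_jar, steel_cup, prep_bowl, spoon from where it was at the start of the episode below 0.03 m and linear speed of each of sauce_amber, sauce_white, spice_jar, steel_cup, prep_bowl, spoon below 0.02 m/s); the robot touches nothing.
It fails at once if the indicator pin of tub_a is touched by the robot (more than 1 N) (contact force between any of the fingers, the arm and tub_a_pin above 1 N).
It fails at once if the tub that is already pumped up (its pin included) is touched (more than 2 N) or its knob is pressed (value of joint tub_b_pump above 0.004 m or contact force between any of the arm, the fingers and tub_b above 2 N).
It fails at once if a bystander is shifted more than 30 mm, lifted or tipped over (distance of any of sauce_amber, sauce_white, spice_jar, steel_cup, prep_bowl, spoon from where it was at the start of the episode above 0.03 m or angle between any of sauce_amber, sauce_white, spice_jar, steel_cup, prep_bowl, spoon's own z axis and vertical above 0.5 rad).
It also fails if it takes over 45 s, if anything falls off the work surface, if the arm or the gripper's body presses on something with over 40 N, if the wrist force passes 120 N, or if a joint passes its speed limit or range.

## Robot

A 6-joint arm with a two-finger parallel gripper is mounted at the origin on the work surface. World frame = base frame: x ahead of the robot, y to its left, z up, the work surface at z = 0. Lengths are in m, angles in rad, forces in N, time in s.
With the tool pointing down it reaches from about 0.35 to 0.85 m from the base axis. Payload 8.1 kg.
Tool frame: the origin (TCP) lies on the centre line of the jaws, within the pads' length; the fingertips stand 11 mm ahead of it and the grasp point (between the pads) lies 8 mm behind it (tip_reach is the z of the fingertips in the tool frame, in m); z points along the fingers, y is the direction in which the jaws open and shut (so a half turn about z gives the same grasp; the last joint's range is limited). The gripper opens to 93 mm and grips with 3 to 60 N. Pads are 15 mm wide; open, the fingers measure 128 mm over their backs; the gripper's body (75 mm by 188 mm) begins 65 mm behind the grasp point.
Start: joints at [-1.366, 0.13, 1.488, -0, 1.523, -0.085], TCP at [0.171, -0.575, 0.23] pointing down, gripper open.
Joint ranges: [-2.96, 2.96], [-0.89, 2.26], [0.02, 2.5], [-1.34, 4.48], [0, 2.73], [-2.66, 2.66]. Speed limits (rad/s): [2.39, 2.39, 2.79, 3.14, 3.14, 3.14].

## Interface

Orientations are given as a rotation vector (axis times angle).
In Python, from plant import read_state, read_camera, camera_params, close_job, silhouettes, tip_of, tip_reach gives the robot as it stands.
- The arm moves only by the shell command python3 -m creep 'ROWS' [FORCE]. ROWS is JSON, a list of rows, each a list of 5 numbers: the shift along the tool's x, y, z in m, then the turn about the tool's z in rad, then the closure in counts, from 0 (fully open) to 255 (shut). In form: [[dx, dy, dz, twist, gripper], ...]. A call has 1 to 12 rows; each row shifts and turns the commanded pose from where the row before left it, along the tool's axes as they then stand; what a row does not reach is not made up. A row lasts 1/12 s, in which the tool goes at most 41.7 mm and 7.16 degrees, less where a joint would pass 70% of its speed; a pose out of reach is approached as far as the arm can. A call is refused whole if a number of a shift passes 0.0417 or a number of a turn 0.125, either way. A call with a gripper value outside its range is refused whole. The fingers move at their own pace and stop on an object; FORCE is the grip in N (left out, the last holds). Time passes only in rows, so rows that do not move let the fingers close. It gives the time, the measured TCP pose, the force and the opening at its end, in the units of the state.
- read_state(): the state, without advancing time (a new reading comes with each control period).
- read_camera(name): name is "scene" or "side" or "wrist"; returns the picture (420x560x3 uint8, red, green, blue); there is no depth.
- camera_params(name): a dict with "fov_y" (degrees; the focal length in pixels is half the picture's height over the tangent of half this angle, whatever the lens; pixels are square), "cx", "cy" (the principal point, pixels), "position" and "rotation" of the camera in the world. Camera axes: x right, y down, z forward; pixel columns grow to the right and rows downward; lengths in m; the calibration is good to about 2 mm. A picture is of the moment at which its call begins: read the wrist's pose just before it. camera_params takes no time and is no camera call; for the wrist camera it gives the pose at the moment of the call.
- close_job(): hands the job in, once; it reports no verdict.
Trained networks look in the newest picture that a camera, given by its name, has taken for a name from the list of things; names that differ only in an ending like _2 or _b are one class to them, and where a whole thing is asked for, a point or a joint stands for the part that bears it (a point fixed in the world has none). Each returns a list of dicts, best first, with "confidence" (0 to 1); they miss things now and then, are a little off and sometimes report something else, mostly with a low value. They report only what shows in the picture. A call takes as long as a camera call. They do not tell look-alikes from the thing itself.
- silhouettes(camera, query): "region" (420x560 bool, what is visible of it) and "pixel" ([column, row] in pixels, amid what is visible of it).
- tip_of(camera, query): "pixel" ([column, row] in pixels: a listed point, or the origin of a listed thing).
The state is a dict: "t": time; "q": joint angles; "dq": joint speeds; "joint_torque": joint torques, N m; "tool_pos": TCP position; "orientation": TCP orientation; "force": force on the tool from outside, world axes, zero at the start; "wrist_torque": the same for the moment, N m; "opening": finger opening in m.
Only numpy, scipy, OpenCV 4.12 (cv2) and the standard library are available. Lean on these libraries where they do the work, as an engineer would, in place of code of your own. Each camera call takes 0.05 s, during which the arm holds its last target.

## Working session

There is one attempt and no reset: what is moved stays moved. The work goes in short steps, Python scripts to look and compute and a shell command to move; the robot and the scene stay as the last step left them, time stands still between calls to the robot, and variables do not carry over. Pictures are saved under pics/ and viewed, and the job is handed in when it is done.

```bash
mkdir -p pics; ls; python3 - <<'E'
from plant import *
import cv2
s=read_state();print(s)
for c in ("scene","side","wrist"):
    im=read_camera(c);cv2.imwrite(f"pics/{c}0.png",im[:,:,::-1]);print(c,camera_params(c))
E
```

```text
pics
{'t': 0.0, 'q': array([-1.36640062e+00,  1.31142992e-01,  1.48929946e+00, -5.31106696e-06,
        1.52302691e+00, -8.54041163e-02]), 'dq': array([-3.47624963e-04, -1.18746061e-03,  5.44517878e-04, -4.01757977e-05,
       -6.69547145e-04, -3.71042127e-04]), 'joint_torque': array([-3.88361121e-03, -5.59834385e+01, -4.91772294e+01,  7.64296297e-02,
        3.52117745e-02, -1.90869632e-04]), 'tool_pos': array([ 0.17135733, -0.57441552,  0.22858723]), 'orientation': array([-3.10681639e+00, -4.53355160e-01,  1.83494798e-04]), 'force': array([-0.10375007, -1.16352161,  0.03619221]), 'wrist_torque': array([0.0054016 , 0.0058876 , 0.02001697]), 'opening': 0.09275544906036062}
scene {'fov_y': 57.09281572717081, 'cx': 280.09117395413915, 'cy': 209.71931792426167, 'position': array([0.42373769, 0.318564  , 1.13403866]), 'rotation': array([-0.54431718,  3.00144334, -0.50517787])}
side {'fov_y': 42.59368643978606, 'cx': 281.041411819054, 'cy': 209.33678948559282, 'position': array([1.01476003, 0.06505082, 1.61213992]), 'rotation': array([-1.89827767, -2.22792001,  0.34548679])}
wrist {'fov_y': 58.93908075846975, 'cx': 281.10475501368194, 'cy': 210.9974489325954, 'position': array([ 0.24225884, -0.553938  ,  0.38320112]), 'rotation': array([ 2.3370823 , -1.74431178, -0.23707887])}
```

View pics/scene0.png

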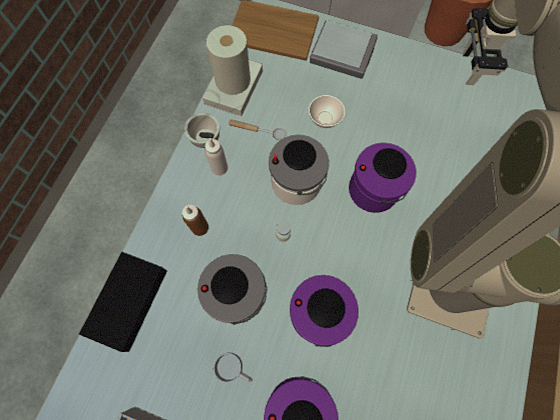

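View pics/side0.png

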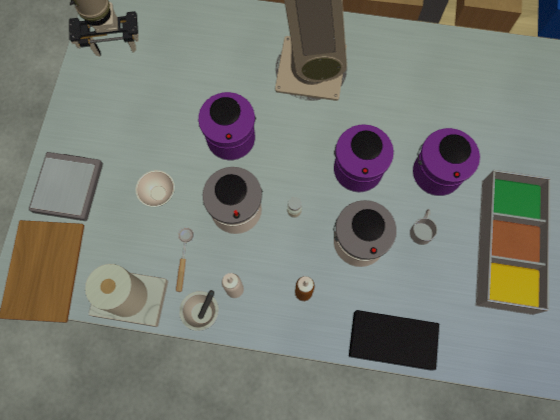

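View pics/wrist0.png

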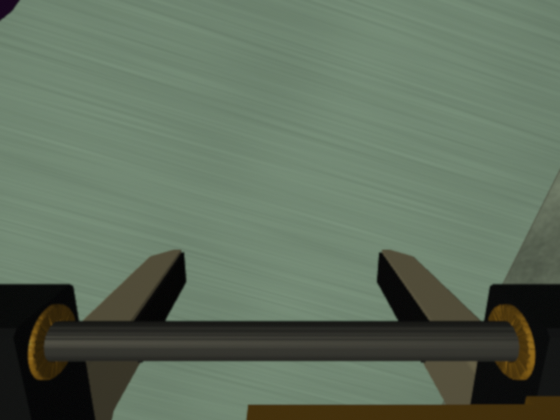

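The scene picture shows two grey-lid tubs, at about (299,158) and (232,288), and three purple look-alikes. I'll zoom in on the pins and get the positions.

```bash
cat > h.py <<'E'
from plant import *
import numpy as np, cv2
from scipy.spatial.transform import Rotation as R
def ray(cam,px,z):
    p=camera_params(cam);f=210/np.tan(np.radians(p['fov_y']/2))
    d=R.from_rotvec(p['rotation']).apply([(px[0]-p['cx'])/f,(px[1]-p['cy'])/f,1])
    o=np.array(p['position']);return o+d*(z-o[2])/d[2]
def proj(cam,P):
    p=camera_params(cam);f=210/np.tan(np.radians(p['fov_y']/2))
    c=R.from_rotvec(p['rotation']).inv().apply(np.array(P)-p['position'])
    return c[:2]/c[2]*f+[p['cx'],p['cy']]
E
python3 - <<'E'
from h import *
a=cv2.imread("pics/scene0.png");b=cv2.imread("pics/side0.png")
cr=lambda i,x,y:cv2.resize(i[y-45:y+45,x-45:x+45],(390,290*390//290),interpolation=cv2.INTER_CUBIC)[45:345]
o=np.vstack([np.hstack([cr(a,299,165),cr(a,232,288)]),np.hstack([cr(b,234,200),cr(b,367,232)])])
cv2.imwrite("pics/zoom0.png",o)
Z={'tub_a':0,'tub_a_pump_top':.196,'tub_a_pin':.15,'tub_b_pin_foot':.15}
for cam in("scene","side"):
    for n,z in list(Z.items())+[('sauce_amber',0),('sauce_white',0),('spice_jar',0),('steel_cup',0),('prep_bowl',0),('spoon',0)]:
        for d in tip_of(cam,n): print(cam,n,np.round(d['pixel'],1),round(d['confidence'],2),np.round(ray(cam,d['pixel'],z),3)[:2])
print(read_state()['t'])
E
```

```text
scene tub_a [370.1 187.7] 0.95 [ 0.309 -0.221]
scene tub_a [236.3 293.2] 0.93 [0.58  0.232]
scene tub_a [320.2 313.1] 0.93 [0.335 0.2  ]
scene tub_a [296.9 182.4] 0.65 [ 0.533 -0.156]
scene tub_a [298.1 409.2] 0.57 [0.311 0.454]
scene tub_a_pump_top [229.  283.5] 0.73 [0.578 0.232]
scene tub_a_pump_top [322.9 305.4] 0.57 [0.35  0.202]
scene tub_a_pump_top [390.5 158.4] 0.57 [ 0.301 -0.23 ]
scene tub_a_pump_top [275.6 158.1] 0.34 [ 0.591 -0.121]
scene tub_a_pin [217.6 170.8] 0.22 [ 0.737 -0.048]
scene tub_b_pin_foot [273.9 157.3] 0.65 [ 0.605 -0.143]
scene sauce_amber [204.5 228.6] 0.68 [0.745 0.087]
scene sauce_white [221.7 167.9] 0.64 [ 0.776 -0.118]
scene spice_jar [280.5 238.4] 0.54 [0.517 0.034]
scene steel_cup [230.4 364.7] 0.81 [0.521 0.415]
scene prep_bowl [320.1 117.8] 0.91 [ 0.539 -0.408]
scene spoon [258.1 131.3] 0.63 [ 0.716 -0.285]
side tub_a [232.4 209.6] 0.92 [ 0.54  -0.172]
side tub_a [360.9 243.1] 0.83 [0.584 0.238]
side tub_a [355.5 169.9] 0.65 [0.347 0.193]
side tub_a [436.8 171. ] 0.63 [0.309 0.451]
side tub_a [228.8 187.3] 0.15 [ 0.469 -0.197]
side tub_a_pump_top [367.3 224.4] 0.95 [0.581 0.228]
side tub_a_pump_top [368.  142.9] 0.71 [0.34  0.203]
side tub_a_pump_top [222.1 107.1] 0.69 [ 0.293 -0.232]
side tub_a_pump_top [457.4 143.9] 0.58 [0.302 0.456]
side tub_b_pin_foot [235.5 216.4] 0.56 [ 0.603 -0.138]
side sauce_amber [302.6 291.9] 0.95 [0.761 0.084]
side sauce_white [236.7 292.9] 0.56 [ 0.795 -0.111]
side spice_jar [295.1 210.9] 0.82 [0.513 0.023]
side spice_jar [233.5 215.1] 0.72 [ 0.557 -0.165]
side spice_jar [181.5 260.1] 0.34 [ 0.723 -0.295]
side steel_cup [425.7 234.4] 0.67 [0.525 0.433]
side prep_bowl [159.6 194.4] 0.88 [ 0.527 -0.409]
side spoon [180.5 260.3] 0.83 [ 0.725 -0.298]
side spoon [236.4 212.3] 0.4 [ 0.547 -0.158]
1.15
```

View pics/zoom0.png

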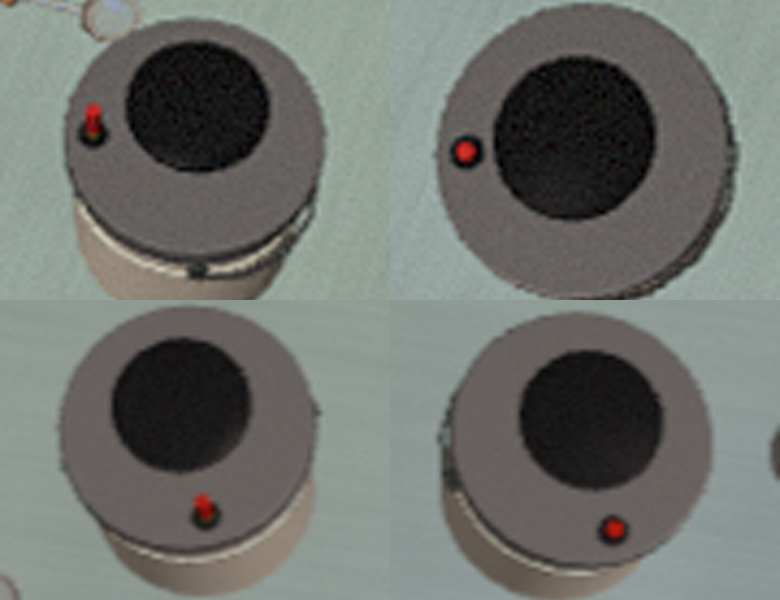

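tub_a, with its pin down, is the tub at about (0.580, 0.231). tub_b, with its pin out, is at about (0.535, -0.16). I'll lift while closing the fingers, then traverse above everything.

```bash
python3 -m creep '[[0,0,-0.025,0,255],[0,0,-0.025,0,255],[0,0,-0.025,0,255],[0,0,0,0,255],[0,0,0,0,255],[0,0,0,0,255]]' 20
python3 -m creep '[[0.02,-0.021,0,0,255],[0.026,-0.027,0,0,255],[0.026,-0.027,0,0,255],[0.026,-0.027,0,0,255],[0.026,-0.027,0,0,255],[0.026,-0.027,0,0,255],[0.026,-0.027,0,0,255],[0.026,-0.027,0,0,255],[0.026,-0.027,0,0,255],[0.026,-0.027,0,0,255],[0.026,-0.027,0,0,255],[0.026,-0.027,0,0,255]]'
```

```text
t: 1.65
tool_pos: [0.1715, -0.5749, 0.3041]
orientation: [-3.108, -0.454, 0.0]
force: [0.1, 0.3, -1.2]
opening: 0.0577
t: 2.65
tool_pos: [0.3737, -0.1807, 0.303]
orientation: [-3.107, -0.453, 0.003]
force: [-0.1, -1.0, -0.8]
opening: 0.0003
```

```bash
python3 -m creep '[[0.026,-0.028,0,0,255],[0.026,-0.028,0,0,255],[0.026,-0.028,0,0,255],[0.026,-0.028,0,0,255],[0.026,-0.028,0,0,255],[0.026,-0.028,0,0,255],[0.026,-0.028,0,0,255],[0.026,-0.028,0,0,255],[0.026,-0.028,0,0,255],[0.026,-0.028,0,0,255],[0.02,-0.021,0,0,255],[0,0,0,0,255]]'
python3 - <<'E'
from h import *
s=read_state();print(s['tool_pos'])
w=read_camera("wrist");d=tip_of("wrist","tub_a_pump_top")
for e in d: print(e, ray("wrist",e['pixel'],.196))
c=read_camera("scene");cv2.imwrite("pics/s1.png",np.vstack([w,])[:,:,::-1]);cv2.imwrite("pics/c1.png",c[:,:,::-1])
# knob outline from scene0 & side0, dark blob
for cam,(x,y) in(("scene",(229,285)),("side",(368,225))):
    im=cv2.imread(f"pics/{cam}0.png");m=np.zeros(im.shape[:2],np.uint8);m[y-35:y+35,x-35:x+35]=(im.max(2)<55)[y-35:y+35,x-35:x+35]
    n,l,st,ce=cv2.connectedComponentsWithStats(m);i=1+st[1:,4].argmax();print(cam,ce[i],st[i],ray(cam,ce[i],.19))
print(ray("scene",(205,288),.157),ray("side",(374,250),.157))
E
```

```text
t: 3.65
tool_pos: [0.5561, 0.1901, 0.3011]
orientation: [-3.107, -0.46, 0.007]
force: [-0.0, 0.1, -0.0]
opening: 0.0003
[0.55614524 0.19008623 0.301149  ]
{'pixel': [232.8, 169.0], 'confidence': 0.92} [0.57653343 0.22779907 0.196     ]
scene [229.05449591 284.93097184] [ 211  266   37   38 1101] [0.57752304 0.23475799 0.19      ]
side [367.87104623 224.59975669] [352 209  33  32 822] [0.579813   0.23075354 0.19      ]
[0.63613294 0.25989209 0.157     ] [0.63961415 0.25945792 0.157     ]
```

View pics/s1.png

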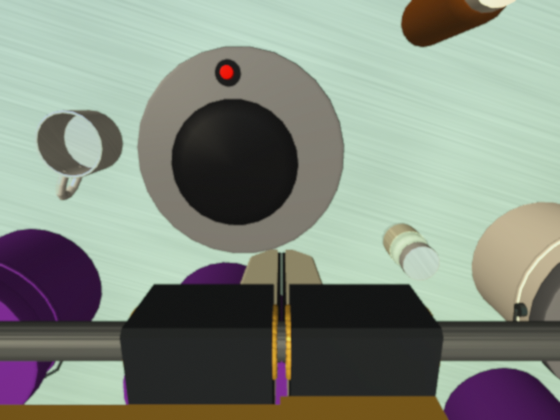

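View pics/c1.png

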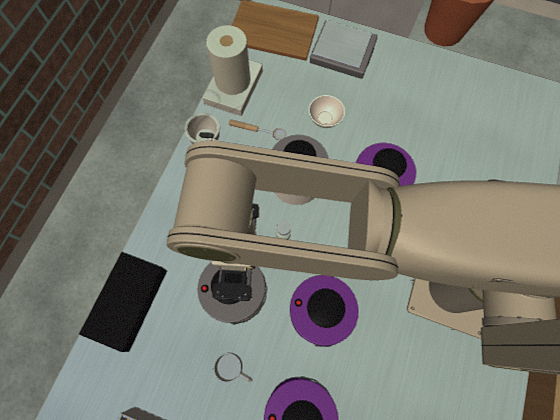

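The wrist picture shows the knob centred at about (233,162) with the pin at (227,72), so the gripper is over the right tub. The knob centre is about (0.577, 0.231). Next I'll centre over it and come down to just above.

```bash
python3 -m creep '[[0.015,-0.0165,0,0,255],[0.015,-0.0165,0,0,255],[0,0,0.025,0,255],[0,0,0.025,0,255],[0,0,0.025,0,255],[0,0,0,0,255],[0,0,0,0,255]]'
```

```text
t: 4.38
tool_pos: [0.5741, 0.2243, 0.2282]
orientation: [3.108, 0.451, -0.006]
force: [-0.6, 0.7, 0.5]
opening: 0.0003
```

```bash
python3 -m creep '[[0.004,-0.005,0,0,255],[0,0,0.010,0,255],[0,0,0.010,0,255],[0,0,0.010,0,255],[0,0,0.010,0,255],[0,0,0,0,255],[0,0,0,0,255]]'
python3 - <<'E'
from h import *
w=read_camera("wrist");cv2.imwrite("pics/w2.png",w[:,:,::-1])
E
```

```text
t: 4.97
tool_pos: [0.5787, 0.232, 0.1902]
orientation: [-3.108, -0.454, -0.004]
force: [-0.2, 0.3, 8.0]
opening: 0.0009
```

View pics/w2.png

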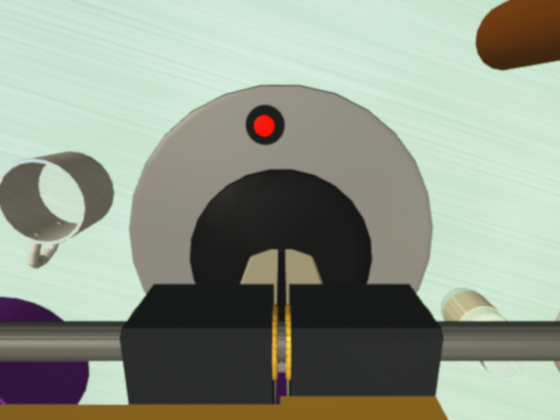

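The fingertips are on the knob at about (281,255), well clear of the pin at (264,125). The force is 8 N, and the knob is roughly 17 mm down. I'll press on to the stop.

```bash
python3 -m creep '[[0,0,0.005,0,255],[0,0,0.004,0,255],[0,0,0,0,255]]'; python3 -m creep '[[0,0,0.002,0,255],[0,0,0.001,0,255],[0,0,0,0,255]]'
```

```text
t: 5.27
tool_pos: [0.5789, 0.2321, 0.183]
orientation: [-3.108, -0.454, -0.005]
force: [-2.1, -1.0, 14.7]
opening: 0.0006
t: 5.52
tool_pos: [0.5791, 0.2322, 0.1828]
orientation: [-3.108, -0.454, -0.008]
force: [-11.6, -3.8, 29.9]
opening: 0.0005
```

The pump is at its bottom stop, where the force jumped from 15 to 30 N at z=0.183. Now full strokes, 40 mm up and down, with a rest at the top.

```bash
for i in 1; do python3 -m creep '[[0,0,-0.014,0,255],[0,0,-0.014,0,255],[0,0,-0.014,0,255],[0,0,0,0,255],[0,0,0,0,255],[0,0,0,0,255],[0,0,0,0,255],[0,0,0,0,255],[0,0,0,0,255],[0,0,0,0,255]]'; done
python3 -m creep '[[0,0,0.014,0,255],[0,0,0.014,0,255],[0,0,0.010,0,255],[0,0,0.004,0,255],[0,0,0,0,255],[0,0,0,0,255]]'
python3 - <<'E'
from h import *
w=read_camera("wrist");cv2.imwrite("pics/w3.png",w[:,:,::-1])
E
```

```text
t: 6.35
tool_pos: [0.5776, 0.2317, 0.2189]
orientation: [3.108, 0.454, -0.002]
force: [-0.8, -0.9, -0.0]
opening: 0.0007
t: 6.85
tool_pos: [0.5797, 0.2324, 0.1828]
orientation: [-3.108, -0.454, -0.01]
force: [-8.5, -1.6, 30.9]
opening: 0.0004
```

View pics/w3.png

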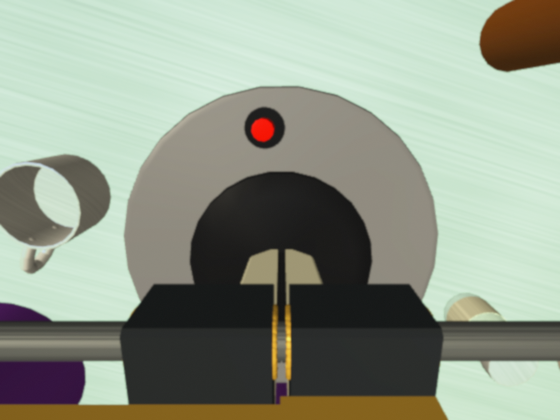

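The stroke repeats cleanly, and the pin at (263,130) looks slightly larger, so it's rising. I'll do more strokes.

```bash
python3 -m creep '[[0,0,-0.014,0,255],[0,0,-0.014,0,255],[0,0,-0.014,0,255],[0,0,0,0,255],[0,0,0,0,255],[0,0,0,0,255],[0,0,0,0,255],[0,0,0,0,255],[0,0,0,0,255],[0,0,0,0,255]]'
python3 -m creep '[[0,0,0.014,0,255],[0,0,0.014,0,255],[0,0,0.010,0,255],[0,0,0.004,0,255],[0,0,0,0,255],[0,0,0,0,255]]'
python3 -m creep '[[0,0,-0.014,0,255],[0,0,-0.014,0,255],[0,0,-0.014,0,255],[0,0,0,0,255],[0,0,0,0,255],[0,0,0,0,255],[0,0,0,0,255],[0,0,0,0,255],[0,0,0,0,255],[0,0,0,0,255]]'
python3 -m creep '[[0,0,0.014,0,255],[0,0,0.014,0,255],[0,0,0.010,0,255],[0,0,0.004,0,255],[0,0,0,0,255],[0,0,0,0,255]]'
python3 -m creep '[[0,0,-0.014,0,255],[0,0,-0.014,0,255],[0,0,-0.014,0,255],[0,0,0,0,255],[0,0,0,0,255],[0,0,0,0,255],[0,0,0,0,255],[0,0,0,0,255],[0,0,0,0,255],[0,0,0,0,255]]'
python3 -m creep '[[0,0,0.014,0,255],[0,0,0.014,0,255],[0,0,0.010,0,255],[0,0,0.004,0,255],[0,0,0,0,255],[0,0,0,0,255]]'
python3 -m creep '[[0,0,-0.014,0,255],[0,0,-0.014,0,255],[0,0,-0.014,0,255],[0,0,0,0,255],[0,0,0,0,255],[0,0,0,0,255],[0,0,0,0,255],[0,0,0,0,255],[0,0,0,0,255],[0,0,0,0,255]]'
python3 - <<'E'
from h import *
w=read_camera("wrist");cv2.imwrite("pics/w4.png",w[:,:,::-1])
E
```

```text
t: 7.73
tool_pos: [0.5776, 0.2317, 0.2189]
orientation: [3.109, 0.454, -0.002]
force: [-0.3, -0.6, -0.1]
opening: 0.0006
t: 8.23
tool_pos: [0.5797, 0.2324, 0.1828]
orientation: [-3.108, -0.454, -0.01]
force: [-9.4, -3.4, 31.2]
opening: 0.0002
t: 9.07
tool_pos: [0.5776, 0.2317, 0.219]
orientation: [3.109, 0.454, -0.002]
force: [-0.7, 0.8, 0.8]
opening: 0.0011
t: 9.57
tool_pos: [0.5797, 0.2324, 0.1828]
orientation: [-3.108, -0.454, -0.01]
force: [-9.4, -3.4, 31.3]
opening: 0.0006
t: 10.4
tool_pos: [0.5776, 0.2317, 0.219]
orientation: [3.109, 0.454, -0.002]
force: [0.3, 0.0, 0.6]
opening: 0.0005
t: 10.9
tool_pos: [0.5797, 0.2324, 0.1828]
orientation: [-3.108, -0.454, -0.01]
force: [-9.3, -3.1, 31.9]
opening: 0.0
t: 11.73
tool_pos: [0.5776, 0.2317, 0.2189]
orientation: [3.109, 0.454, -0.002]
force: [0.7, 0.2, 0.7]
opening: 0.0008
```

View pics/w4.png

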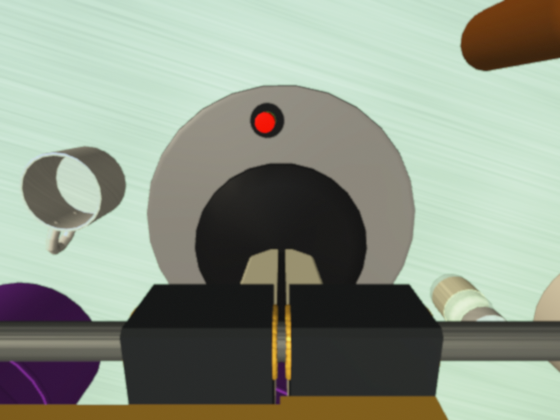

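```bash
python3 - <<'E'
from h import *
im=cv2.imread("pics/w4.png")
hsv=cv2.cvtColor(im,cv2.COLOR_BGR2HSV)
m=((hsv[...,1]>180)&(hsv[...,2]>120)&((hsv[...,0]<8)|(hsv[...,0]>172))).astype(np.uint8);m[170:]=0;m[:,330:]=0
n,l,st,ce=cv2.connectedComponentsWithStats(m)
print(st[1:],ce[1:])
for h in(5,11,17,23,29,35): print(h,proj("wrist",[.638,.2595,.15+h/1000]))
cv2.imwrite("pics/z4.png",cv2.resize(im[80:170,210:330],None,fx=6,fy=6,interpolation=cv2.INTER_CUBIC))
E
```

```text
[[255 112  20  21 339]] [[264.3539823  122.03834808]]
5 [263.87102487 122.88187084]
11 [263.40121686 123.29918378]
17 [262.90440485 123.74048337]
23 [262.37819172 124.20789887]
29 [261.81988797 124.70381928]
35 [261.22646574 125.23093412]
```

View pics/z4.png

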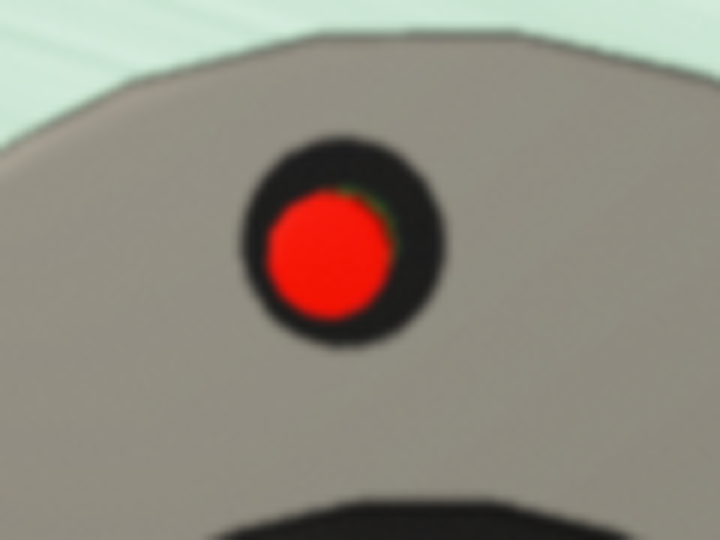

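The zoom shows a green sliver at the pin's foot, so it looks fully out. I'll add one spare stroke, which is harmless, then retreat and check from other viewpoints.

```bash
python3 -m creep '[[0,0,0.014,0,255],[0,0,0.014,0,255],[0,0,0.010,0,255],[0,0,0.004,0,255],[0,0,0,0,255],[0,0,0,0,255]]'
python3 -m creep '[[0,0,-0.014,0,255],[0,0,-0.014,0,255],[0,0,-0.014,0,255],[0,0,0,0,255],[0,0,0,0,255],[0,0,0,0,255],[0,0,0,0,255],[0,0,-0.025,0,255],[0,0,-0.025,0,255],[0,0,-0.025,0,255]]'
python3 -m creep '[[-0.026,0.028,0,0,255],[-0.026,0.028,0,0,255],[-0.026,0.028,0,0,255],[-0.026,0.028,0,0,255],[-0.026,0.028,0,0,255],[-0.026,0.028,0,0,255],[-0.026,0.028,0,0,255],[-0.026,0.028,0,0,255],[-0.026,0.028,0,0,255],[-0.026,0.028,0,0,255],[-0.026,0.028,0,0,255],[0,0,0,0,255]]'
python3 -m creep '[[-0.026,0.028,0,0,255],[-0.026,0.028,0,0,255],[-0.026,0.028,0,0,255],[-0.026,0.028,0,0,255],[-0.026,0.028,0,0,255],[-0.026,0.028,0,0,255],[-0.026,0.028,0,0,255],[-0.026,0.028,0,0,255],[-0.026,0.028,0,0,255],[-0.026,0.028,0,0,255],[0,0,0,0,255],[0,0,0,0,255]]'
python3 - <<'E'
from h import *
a=read_camera("scene")[:,:,::-1];b=read_camera("side")[:,:,::-1]
cv2.imwrite("pics/scene5.png",a);cv2.imwrite("pics/side5.png",b)
cr=lambda i,x,y:cv2.resize(i[y-35:y+35,x-45:x+45],(390,300),interpolation=cv2.INTER_CUBIC)
cv2.imwrite("pics/zoom5.png",np.vstack([np.hstack([cr(a,299,165),cr(a,232,288)]),np.hstack([cr(b,234,200),cr(b,367,232)])]))
print(read_state()['t'])
E
```

```text
t: 12.28
tool_pos: [0.5798, 0.2324, 0.1828]
orientation: [-3.108, -0.454, -0.011]
force: [-9.0, -2.1, 30.6]
opening: 0.0004
t: 13.12
tool_pos: [0.577, 0.2315, 0.2933]
orientation: [3.108, 0.454, -0.006]
force: [0.2, 0.1, -0.0]
opening: 0.0008
t: 14.12
tool_pos: [0.3888, -0.1501, 0.2936]
orientation: [3.109, 0.443, -0.004]
force: [-0.2, 1.0, 0.2]
opening: 0.0002
t: 15.12
tool_pos: [0.2217, -0.4883, 0.2925]
orientation: [-3.106, -0.449, 0.001]
force: [-0.4, 1.1, -0.6]
opening: 0.0001
15.2167
```

View pics/zoom5.png

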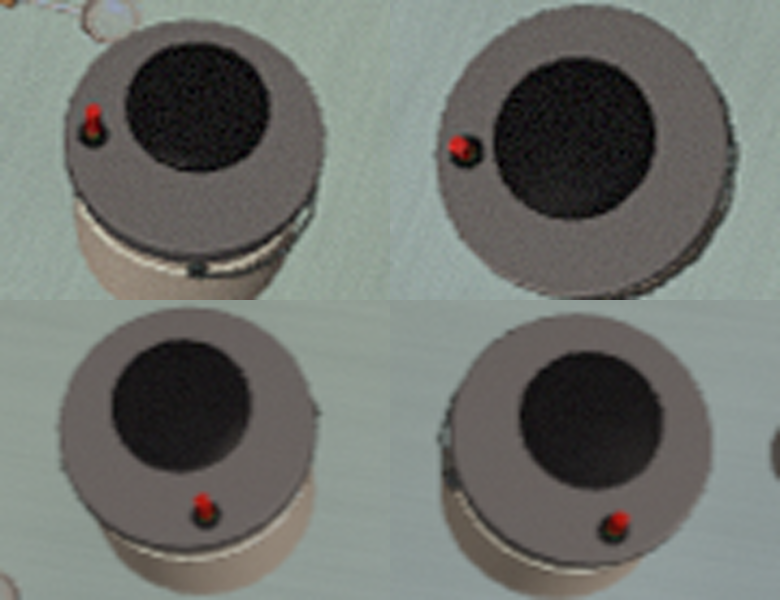

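View pics/side5.png

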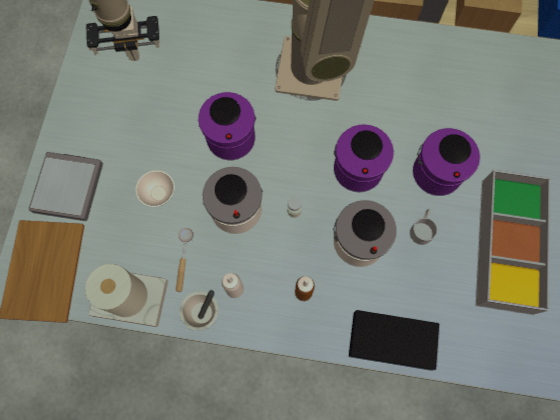

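In both cameras tub_a's pin, at about (205,287) in the scene picture and (374,250) in the side picture, now stands out like tub_b's. Both knobs are up and the bystanders are where they were. I'm handing in.

```bash
python3 -c "
from plant import *
print(close_job())"
```

```text
the job is handed in; nothing more can be done
None
```

I pumped tub_a (the tub whose pin was down, at about x 0.578, y 0.232) with closed fingertips: six strokes to the bottom stop, letting the knob all the way up each time. I then retreated to near the starting position and handed the job in at about 15 s of the 45 s allowed.

- **Strokes:** every stroke ended at the same depth, about 24 mm down. The force there rose to about 30 N, against about 12 N from the spring alone, so the knob was on its stop.
- **Pin:** after the fifth stroke the wrist picture showed a sliver of the green band at its foot. After the sixth, both fixed cameras showed it standing out much like tub_b's. I judged its height by eye and did not measure it.
- **Everything else:** by eye in the final pictures, both knobs were up, and tub_b and the bystanders looked unmoved. The robot was clear of everything.

No check failed. The position estimates for the knob agreed to within a few millimetres.

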